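# Air the UV curing chamber and lock it again

## Robot

A 6-joint arm with a two-finger parallel gripper is mounted at the origin on the work surface. World frame = base frame: x ahead of the robot, y to its left, z up, the work surface at z = 0. Lengths are in m, angles in rad, forces in N, time in s.
With the tool pointing down it reaches from about 0.35 to 0.775 m from the base axis. Payload 5.5 kg.
Tool frame: the origin (TCP) lies at the very end of the fingers, on their centre line; the grasp point (between the pads) lies 19 mm behind it; z points along the fingers, y is the line along which they close (so a half turn about z gives the same grasp; the last joint's range is limited). The gripper opens to 85 mm and grips with 20 to 120 N. Pads are 22 mm wide; open, the fingers measure 114 mm over their backs; the gripper's body (76 mm by 85 mm) begins 54 mm behind the grasp point. The pads swing forward as they close: fully open they stand 13 mm farther back than shut.
Start: joints at [1.075, 0.313, 0.046, 1.304, 0, 1.431], TCP at [0.2, 0.539, 0.231] pointing down, gripper open.
Joint ranges: [-2.76, 2.76], [-0.86, 1.69], [-1.03, 1.26], [-2.2, 2.34], [-1.47, 1.5], [-3.14, 3.14]. Speed limits (rad/s): [2.57, 2.57, 3.14, 3.14, 3.14, 3.14].

## Interface

Orientations are given as a unit quaternion [w, x, y, z].
In Python, from workcell import env, cams, ticket, spotter gives the robot as it stands.
- The arm moves only by the tool jog_arm, never from a script. Its argument "increments" is a list that holds one entry, the list of rows, each a list of 7 numbers: the shift along the tool's x, y, z in units of 0.25 m (1.0 is 0.25 m), then the turn, a rotation vector about the tool's x, y, z in units of 180 degrees (1.0 is 180 degrees), then the closure in counts, from 0 (fully open) to 255 (shut). A call has 1 to 20 rows; each row shifts and turns the commanded pose from where the row before left it, along the tool's axes as they then stand; what a row does not reach is not made up. A row lasts 1/10 s, in which the tool goes at most 50 mm and 8.59 degrees, less where a joint would pass 70% of its speed; a pose out of reach is approached as far as the arm can. A call with a number of a shift or a turn outside -1 to 1 is refused whole. A call with a gripper value outside its range is refused whole. The fingers move at their own pace and stop on an object; "force" is the grip in N (left out, the last holds). Time passes only in rows, so rows that do not move let the fingers close. It gives the time, the measured TCP pose, the force, the opening and the grip force at its end, in the units of the state.
- env.get_state(): the state, without advancing time (a new reading comes with each control period).
- cams.read_camera(name): name is "side" or "top" or "wrist"; returns a dict with "pixels" (400x640x3 uint8, red, green, blue), "fx", "fy", "cx", "cy" (pixels), "xyz" and "attitude" of the camera in the world; the wrist camera has in their place "mount" (4x4, takes a point from camera to tool coordinates, whose origin is the TCP and whose axes are the flange's). Camera axes: x right, y down, z forward; pixel columns grow to the right and rows downward; lengths in m; the calibration is good to about 2 mm. A picture is of the moment at which its call begins: read the wrist's pose just before it. There is no depth.
- ticket.hand_in(): hands the job in; it is judged then, once.
Trained networks look in the newest picture that a camera, given by its name, has taken for a name from the list of things; names that differ only in an ending like _2 or _b are one class to them, and where a whole thing is asked for, a point or a joint stands for the part that bears it (a point fixed in the world has none). Each returns a list of dicts, best first, with "conf" (0 to 1); they miss things now and then, are a little off and sometimes report something else, mostly with a low value. They report only what shows in the picture. A call takes as long as a camera call.
- spotter.find_in(target, camera): "uv" ([column, row] in pixels, amid what is visible of it).
- spotter.cut_out(target, camera): "region" (400x640 bool, what is visible of it) and "uv" ([column, row] in pixels, amid what is visible of it).
- spotter.landmark_of(target, camera): "uv" ([column, row] in pixels: a listed point, or the origin of a listed thing).
The state is a dict: "clock": time; "joint_pos": joint angles; "qvel": joint speeds; "tau": joint torques, N m; "tcp_pos": TCP position; "orientation": TCP orientation; "wrist_force": force on the tool from outside, world axes, zero at the start; "ft_torque": the same for the moment, N m; "finger_gap": finger opening in m; "grip_force": force on a finger pad.
Only numpy, scipy, OpenCV 4.12 (cv2) and the standard library are available. Lean on these libraries where they do the work, as an engineer would, in place of code of your own. Each camera call takes 0.05 s, during which the arm holds its last target. There are 200 camera calls.

## Task

Air out the small UV curing chamber: press its side lever all the way down so that the linked lid stands wide open, keep it open for about two seconds, then ease the lever back up slowly so that the lid comes down gently and does not drop or slam. When the lid is shut, push the locking bolt on top fully home over the lid's edge. Move the lid only by its lever, never by hand, and leave the meter, the tape roll and the bottle where they are.

Things in the scene. Friction and masses are not known exactly. Their poses are not given: they have to be found in the camera images.
- chamber: Fixed dark curing chamber, 280 (x) x 300 (y) x 140 mm high plus lid; level, turned only in yaw. Origin: on the bench, at the middle of the foot of the control face. That face is the plane y = 0 and looks to this frame's -y; the chamber lies at y 0 to 300, x -140 to 140 mm. Its first 50 mm behind the face is a closed housing, top at 140 mm; behind that is the chamber under the lid.
- lever: The lever on the control face: a steel arm ending in a paddle 125 mm from its pivot. Origin: on the pivot, at chamber frame (-80, -15, 105) mm; it turns about the x axis there. At rest the arm points outwards and 21 degrees up, fully pressed 21 degrees down. Pressing at the paddle takes 4 to 12 N; if let go, the lid's weight drives it back up.
- lever_angle (a joint): Lever angle in rad: 0 at rest (paddle up, lid shut), 0.75 pressed fully down against its stop.
- lid_angle (a joint): Lid opening angle in rad, linked to the lever (1.47 x lever angle): 0 shut, 1.1 wide open. Hinged along the chamber's +y side; weakly damped, it slams if the lever is let go.
- lid: The lid: dark panel with a framed window, 280 (x) x 235 (y) x 12 mm, about 0.45 kg. Origin: on its hinge axis (along x), at chamber frame (0, 290, 146) mm. Shut, its top is at 152 mm and its free edge at y = 55 mm, next to the bolt. To be moved only through the lever.
- bolt_knob (a point): Centre of the upright steel knob (16 mm diameter, 30 mm tall) on the locking bolt, at chamber frame (60, 10, 176) mm when fully back. Top of the knob at 191 mm, of the flat bolt under it (26 x 48 mm) at 161 mm, of the guide rails beside it at 162 mm. It slides along the chamber's +y, over the lid's edge.
- bolt (a joint): Bolt travel in m along the chamber's +y: 0 fully back (unlocked), 0.030 fully home over the lid; starts between 0 and 0.006. Sliding friction about 3 N; it stays where it is left.
- meter: Loose white hand-held light meter lying flat, 68 x 150 x 28 mm, origin under its centre. Leave alone.
- tape: Loose roll of tape lying flat, 100 mm across, 24 mm high, origin under its centre. Leave alone.
- bottle: Loose standing bottle, 48 mm diameter, 110 mm tall, origin under its centre. Leave alone.
- paddle_top (a point): Centre of the top face of the lever's paddle (60 mm along the chamber's x, 44 mm along the arm, 9 mm thick); at chamber frame (-80, -130, 155) mm at rest and about (-80, -133, 63) mm fully pressed. The face tilts with the arm.

How it is judged:
On the way, in this order (a step that is already met when the one before it is completed fails the run):
1. the lid is held wide open by the fingers pressing the lever (value of joint lid_angle above 0.97 rad and contact force between lever and the fingers above 0.5 N), for 1.2 s.
2. the lid is shut again and the lever is up (value of joint lid_angle below 0.04 rad and value of joint lever_angle below 0.03 rad), for 0.2 s.
3. the bolt is pushed home over the shut lid (value of joint bolt above 0.026 m and value of joint lid_angle below 0.04 rad), for 0.2 s.
At the end, for the whole second after the job is handed in: Lid shut (under 0.04 rad) with the lever up (under 0.03 rad), bolt at least 26 mm of its 30 mm home, meter, tape and bottle within 20 mm of where they stood, bottle upright (all of step 3 and value of joint lever_angle below 0.03 rad and distance of each of meter, tape, bottle from where it was at the start of the episode below 0.02 m and angle between bottle's own z axis and vertical below 0.2 rad); the robot touches nothing.
It fails at once if the lid drops or slams: it closes faster than 1.5 rad/s (velocity of joint lid_angle below -1.5 rad/s).
It fails at once if the robot handles the lid itself (contact force between lid and the fingers above 2 N or contact force between lid and the arm above 2 N).
It fails at once if a bystander is moved, lifted or tipped (distance of any of meter, tape, bottle from where it was at the start of the episode above 0.02 m or angle between bottle's own z axis and vertical above 0.3 rad).
It also fails if it takes over 58 s, if anything falls off the work surface, if the arm or the gripper's body presses on something with over 40 N, if the wrist force passes 120 N, or if a joint passes its speed limit or range.

## Working session

There is one attempt and no reset: what is moved stays moved. The work goes in short steps, Python scripts to look and compute and a tool call to move; the robot and the scene stay as the last step left them, time stands still between calls to the robot, and variables do not carry over. Pictures are saved under pics/ and viewed, at most 10 in all, crops included, and the job is handed in when it is done.

Besides the shell and the picture viewer there is one more tool, called after "Request:" by a JSON object that holds its "name" and its "arguments". jog_arm: Moves the arm, as the interface text tells. Shifts and turns lie within -1 to 1; 1 stands for 0.25 m of shift or 180 degrees of turn. Its arguments: {"type":"object","properties":{"increments":{"type":"array"},"force":{"type":"number"}},"required":["increments"]}

```bash
mkdir -p pics; ls; python3 - <<'E'
from workcell import env,cams,spotter
import cv2
s=env.get_state();print(s)
for n in ["side","top","wrist"]:
    c=cams.read_camera(n);cv2.imwrite(f"pics/{n}0.png",c["pixels"][:,:,::-1])
    print(n,{k:v for k,v in c.items() if k!="pixels"})
    for t in ["chamber","lever","lid","bolt_knob","paddle_top","meter","tape","bottle"]:
        r=spotter.landmark_of(t,n)
        print(t,[(d["conf"],d["uv"]) for d in r[:2]])
print(env.get_state()["clock"])
a=cv2.imread("pics/side0.png");b=cv2.imread("pics/top0.png")
E
```

```text
pics
{'clock': 0.0, 'joint_pos': array([1.07539276e+00, 3.14030570e-01, 4.49631002e-02, 1.30359214e+00,
       3.10827072e-05, 1.43122018e+00]), 'qvel': array([-5.79157606e-04, -2.27521408e-05,  9.94916603e-04,  1.03885742e-03,
        1.62751202e-04, -4.41983685e-04]), 'tau': array([ 3.79878220e-04, -4.80622494e+01,  2.98537552e+01,  1.93137926e-02,
       -3.52469567e-05, -1.38656685e-05]), 'tcp_pos': array([0.200051  , 0.53852907, 0.23038521]), 'orientation': array([-3.05606334e-04,  1.76976541e-01,  9.84214629e-01, -8.80225794e-04]), 'wrist_force': array([-0.31634092, -0.2250126 ,  0.29550438]), 'ft_torque': array([-0.00605382,  0.02102187,  0.01425134]), 'grip_force': 0.0, 'finger_gap': 0.08549929182717111}
side {'fx': 495.77656882042277, 'fy': 495.77656882042277, 'cx': 324.9056503937131, 'cy': 198.72928976747357, 'xyz': array([ 0.25828947, -0.95150188,  0.97360625]), 'attitude': array([-0.41923043,  0.89451952, -0.14180202,  0.06303062])}
chamber [(0.75, [323.4, 216.1])]
lever [(0.71, [299.3, 196.8]), (0.7, [392.8, 276.7])]
lid [(0.93, [281.4, 121.2])]
bolt_knob [(0.57, [341.9,
[... 519 characters left out ...]
]
paddle_top [(0.83, [349.5, 237.7])]
meter [(0.75, [428.5, 248.8])]
tape [(0.85, [409.0, 178.7]), (0.39, [273.3, 175.8])]
bottle [(0.84, [356.4, 157.4])]
wrist {'fx': 313.32497390944883, 'fy': 313.32497390944883, 'cx': 320.6487418886623, 'cy': 197.0597700613148, 'mount': array([[-4.51264625e-05, -9.61218491e-01, -2.75787982e-01,
         6.95020726e-02],
       [ 9.99999696e-01,  1.71194318e-04, -7.60299965e-04,
         1.06883997e-03],
       [ 7.78027720e-04, -2.75787932e-01,  9.61218191e-01,
        -1.41606271e-01],
       [ 0.00000000e+00,  0.00000000e+00,  0.00000000e+00,
         1.00000000e+00]])}
chamber []
lever []
lid []
bolt_knob []
paddle_top []
meter []
tape []
bottle []
1.35
```

```bash
cat > h.py <<'E'
import numpy as np
from scipy.spatial.transform import Rotation as R
def rot(q): return R.from_quat(np.r_[q[1:],q[0]]).as_matrix()
CAM={"side":(495.7766,324.9057,198.7293,[0.25828947,-0.95150188,0.97360625],[-0.41923043,0.89451952,-0.14180202,0.06303062]),
"top":(513.715,327.7792,206.6965,[0.44355906,0.01216028,1.23768505],[-0.04189023,0.71558804,-0.69554432,0.0489599])}
def proj(n,P):
    f,cx,cy,x,q=CAM[n];p=(np.atleast_2d(P)-x)@rot(q)
    return np.c_[cx+f*p[:,0]/p[:,2],cy+f*p[:,1]/p[:,2]]
def onz(n,uv,z):
    f,cx,cy,x,q=CAM[n];d=rot(q)@[(uv[0]-cx)/f,(uv[1]-cy)/f,1];x=np.array(x)
    return x+d*(z-x[2])/d[2]
def w(pose,P):
    c,s=np.cos(pose[2]),np.sin(pose[2]);P=np.atleast_2d(P).astype(float)
    return np.c_[pose[0]+c*P[:,0]-s*P[:,1],pose[1]+s*P[:,0]+c*P[:,1],P[:,2]]
E
python3 - <<'E'
from h import *
from scipy.optimize import least_squares
import cv2
L={"chamber":[0,0,0],"lever":[-.08,-.015,.105],"lid":[0,.29,.146],"paddle_top":[-.08,-.13,.155],"bolt_knob":[.06,.013,.176]}
ob=[("side","chamber",[323.4,216.1]),("side","lever",[299.3,196.8]),("side","lid",[281.4,121.2]),("side","bolt_knob",[341.9,154.7]),("side","paddle_top",[317.8,204.5]),
("top","chamber",[283.3,213.2]),("top","lever",[298,244.5]),("top","lid",[146.2,223.4]),("top","bolt_knob",[274.2,178.1]),("top","paddle_top",[349.5,237.7])]
f=lambda p:np.concatenate([(proj(n,w(p,L[t]))[0]-uv) for n,t,uv in ob])
best=min((least_squares(f,[.4,0,a],loss="soft_l1",f_scale=2) for a in (0,1.57,3.14,-1.57)),key=lambda r:r.cost)
p=best.x;print(p,best.cost)
for (n,t,_),e in zip(ob,best.fun.reshape(-1,2)):print(n,t,e.round(1))
for t in L:print(t,w(p,L[t]).round(3))
for n,t,uv,z in [("top","meter",(428.5,248.8),0),("top","tape",(409,178.7),0),("top","bottle",(356.4,157.4),0),("side","meter",(339.2,313.3),0),("side","tape",(394.6,276.7),0),("side","bottle",(389.6,238.7),0)]:print(n,t,onz(n,uv,z).round(3))
for n in CAM:
    a=cv2.imread(f"pics/{n}0.png")
    box=[[x,y,z] for z in(0,.14) for x in(-.14,.14) for y in (0,.3)]
    for P in list(L.values())+box:
        u=proj(n,w(p,P))[0]
        cv2.circle(a,(int(u[0]),int(u[1])),2,(0,0,255),-1)
    cv2.imwrite(f"pics/{n}1.png",a)
E
```

```text
[0.58318487 0.09820628 0.15409219] 30.192123382778142
side chamber [-0.7 -2.6]
side lever [-0.6  0.2]
side lid [0.1 3.9]
side bolt_knob [-2.6  2.4]
side paddle_top [-1.1  3.1]
top chamber [4.5 0.8]
top lever [-2.3 -1. ]
top lid [ 1.5 -0.4]
top bolt_knob [-1.3 -1.2]
top paddle_top [-0.8 -2.4]
chamber [[0.583 0.098 0.   ]]
lever [[0.506 0.071 0.105]]
lid [[0.539 0.385 0.146]]
paddle_top [[ 0.524 -0.043  0.155]]
bolt_knob [[0.64  0.12  0.176]]
top meter [ 0.509 -0.243  0.   ]
top tape [ 0.679 -0.195  0.   ]
top bottle [ 0.728 -0.065  0.   ]
side meter [ 0.511 -0.258  0.   ]
side tape [ 0.685 -0.194 -0.   ]
side bottle [ 0.729 -0.061  0.   ]
```

View pics/top1.png

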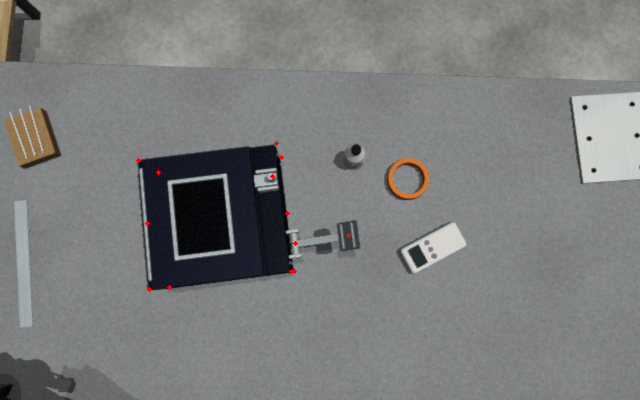

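View pics/side1.png

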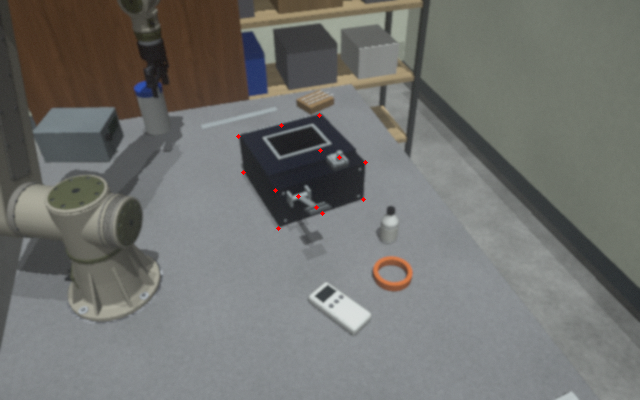

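Request:
{"name": "jog_arm", "arguments": {"increments": [[[0,0,-0.035,0,0,0.0422,255],[0,0,-0.035,0,0,0.0422,255],[0,0,-0.035,0,0,0.0422,255],[0,0,-0.035,0,0,0.0422,255],[0,0,-0.035,0,0,0.0422,255],[0,0,-0.035,0,0,0.0422,255],[0,0,-0.035,0,0,0.0422,255],[0,0,-0.035,0,0,0.0422,255]]]}}

```text
clock: 2.15
tcp_pos: [0.2003, 0.539, 0.3017]
orientation: [-0.0, 0.653, 0.758, 0.0]
wrist_force: [-0.5, 0.0, 0.2]
finger_gap: 0.0002
grip_force: 0.0
```

Request:
{"name": "jog_arm", "arguments": {"increments": [[[-0.156,0.058,0,0,0,0,255],[-0.156,0.058,0,0,0,0,255],[-0.156,0.058,0,0,0,0,255],[-0.156,0.058,0,0,0,0,255],[-0.156,0.058,0,0,0,0,255],[-0.156,0.058,0,0,0,0,255],[-0.156,0.058,0,0,0,0,255],[-0.156,0.058,0,0,0,0,255],[-0.156,0.058,0,0,0,0,255],[-0.156,0.058,0,0,0,0,255],[-0.156,0.058,0,0,0,0,255],[-0.156,0.058,0,0,0,0,255],[-0.156,0.058,0,0,0,0,255],[-0.156,0.058,0,0,0,0,255],[-0.156,0.058,0,0,0,0,255],[-0.156,0.058,0,0,0,0,255],[0,0,0,0,0,0,255],[0,0,0,0,0,0,255]]]}}

```text
clock: 3.95
tcp_pos: [0.5255, -0.0427, 0.3008]
orientation: [-0.001, 0.651, 0.759, -0.0]
wrist_force: [-0.1, 0.2, -0.6]
finger_gap: -0.0002
grip_force: 0.0
```

```bash
cat >> h.py <<'E'
def wcam(s,c):
    T=np.eye(4);T[:3,:3]=rot(s["orientation"]);T[:3,3]=s["tcp_pos"];return T@c["mount"]
def projw(M,c,P):
    p=(np.atleast_2d(P)-M[:3,3])@M[:3,:3]
    return np.c_[c["cx"]+c["fx"]*p[:,0]/p[:,2],c["cy"]+c["fy"]*p[:,1]/p[:,2]]
def onzw(M,c,uv,z):
    d=M[:3,:3]@[(uv[0]-c["cx"])/c["fx"],(uv[1]-c["cy"])/c["fy"],1];x=M[:3,3];return x+d*(z-x[2])/d[2]
POSE=[0.58318487,0.09820628,0.15409219]
E
python3 - <<'E'
from h import *
from workcell import env,cams,spotter
import cv2
s=env.get_state();c=cams.read_camera("wrist");M=wcam(s,c)
a=c["pixels"][:,:,::-1].copy()
for t,z,cf in [("paddle_top",.155,[-.08,-.13,.155]),("bolt_knob",.176,[.06,.013,.176]),("lever",.105,[-.08,-.015,.105])]:
    r=spotter.landmark_of(t,"wrist");u=projw(M,c,w(POSE,cf))[0]
    cv2.circle(a,(int(u[0]),int(u[1])),3,(0,0,255),-1)
    print(t,u.round(1),[(d["conf"],d["uv"],onzw(M,c,d["uv"],z).round(4)) for d in r[:2]],w(POSE,cf))
for x,y,z in [(-.14,0,.14),(.14,0,.14),(-.11,-.13+.022*.934,.155+.022*.358),(-.05,-.13+.022*.934,.155+.022*.358),(-.11,-.13-.022*.934,.155-.022*.358),(-.05,-.13-.022*.934,.155-.022*.358)]:
    u=projw(M,c,w(POSE,[x,y,z]))[0];cv2.circle(a,(int(u[0]),int(u[1])),3,(0,255,255),1)
cv2.imwrite("pics/w1.png",a)
E
```

```text
paddle_top [318.5 184.6] [(0.77, [319.4, 186.2], array([ 0.5252, -0.0439,  0.155 ])), (0.64, [317.4, 61.4], array([0.5071, 0.0637, 0.155 ]))] [[ 0.52408557 -0.04253203  0.155     ]]
bolt_knob [503.5   6.2] [(0.55, [506.9, 4.2], array([0.6426, 0.1219, 0.176 ]))] [[0.64047867 0.12026123 0.176     ]]
lever [318.4  60.4] [(0.75, [317.9, 60.9], array([0.506 , 0.0706, 0.105 ])), (0.33, [317.8, 187.3], array([ 0.5253, -0.0578,  0.105 ]))] [[0.50643501 0.07110536 0.105     ]]
```

View pics/w1.png

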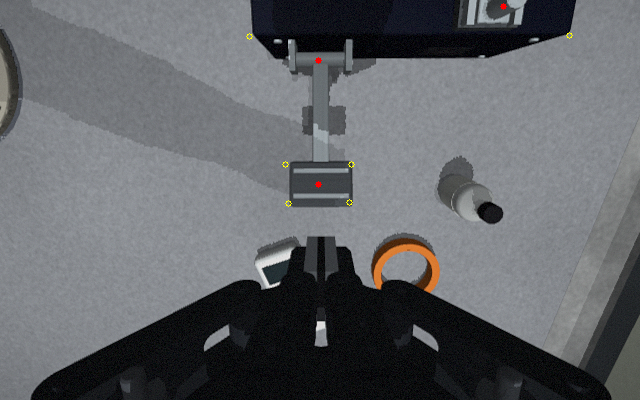

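Request:
{"name": "jog_arm", "arguments": {"increments": [[[-0.008,0,0.09,0,0,0,255],[-0.008,0,0.09,0,0,0,255],[0,0,0.09,0,0,0,255],[0,0,0.09,0,0,0,255],[0,0,0.09,0,0,0,255],[0,0,0.08,0,0,0,255],[0,0,0.02,0,0,0,255],[0,0,0.02,0,0,0,255],[0,0,0.02,0,0,0,255],[0,0,0.02,0,0,0,255],[0,0,0.02,0,0,0,255],[0,0,0.02,0,0,0,255]]]}}

```text
clock: 5.35
tcp_pos: [0.5281, -0.0471, 0.1416]
orientation: [0.003, 0.651, 0.759, 0.0]
wrist_force: [-1.4, -3.5, 8.1]
finger_gap: -0.0002
grip_force: 3.4
```

Request:
{"name": "jog_arm", "arguments": {"increments": [[[0,0,0.02,0,0,0,255],[0,0,0.02,0,0,0,255],[0,0,0.02,0,0,0,255],[0,0,0.02,0,0,0,255],[0,0,0.02,0,0,0,255],[0,0,0.02,0,0,0,255],[0,0,0.02,0,0,0,255],[0,0,0.02,0,0,0,255],[0,0,0.02,0,0,0,255],[0,0,0.02,0,0,0,255],[0,0,0.02,0,0,0,255],[0,0,0.02,0,0,0,255],[0,0,0.02,0,0,0,255],[0,0,0.02,0,0,0,255]]]}}

```text
clock: 6.75
tcp_pos: [0.5283, -0.0455, 0.071]
orientation: [0.002, 0.65, 0.76, 0.002]
wrist_force: [0.8, 2.1, 5.3]
finger_gap: 0.0002
grip_force: 2.2
```

Nearly at the stop; a few more millimetres, watching the force.

Request:
{"name": "jog_arm", "arguments": {"increments": [[[0,0,0.016,0,0,0,255],[0,0,0.012,0,0,0,255],[0,0,0,0,0,0,255]]]}}

```text
clock: 7.05
tcp_pos: [0.5282, -0.0456, 0.0653]
orientation: [0.002, 0.65, 0.76, 0.002]
wrist_force: [-3.6, 3.4, 19.2]
finger_gap: -0.0001
grip_force: 8.4
```

Request:
{"name": "jog_arm", "arguments": {"increments": [[[0,0,0,0,0,0,255],[0,0,0,0,0,0,255],[0,0,0,0,0,0,255],[0,0,0,0,0,0,255],[0,0,0,0,0,0,255],[0,0,0,0,0,0,255],[0,0,0,0,0,0,255],[0,0,0,0,0,0,255],[0,0,0,0,0,0,255],[0,0,0,0,0,0,255],[0,0,0,0,0,0,255],[0,0,0,0,0,0,255],[0,0,0,0,0,0,255],[0,0,0,0,0,0,255],[0,0,0,0,0,0,255],[0,0,0,0,0,0,255],[0,0,0,0,0,0,255],[0,0,0,0,0,0,255]]]}}

```text
clock: 8.85
tcp_pos: [0.5282, -0.0456, 0.0653]
orientation: [0.002, 0.65, 0.76, 0.002]
wrist_force: [-3.2, 3.0, 20.2]
finger_gap: 0.0002
grip_force: 8.5
```

```bash
python3 - <<'E'
from workcell import env,cams
import cv2
c=cams.read_camera("side");cv2.imwrite("pics/s2.png",c["pixels"][60:320,160:480,::-1])
s=env.get_state();print(s["clock"],s["wrist_force"])
E
```

```text
8.9 [-4.1055625   2.49748345 20.21304897]
```

View pics/s2.png

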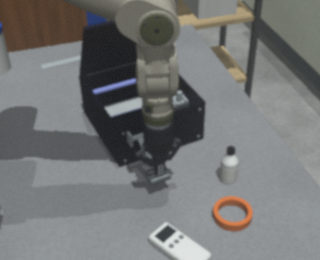

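The lid stands wide open (upper left of the crop, around (110,50)), with the fingers on the paddle at (152,175). Next I ease it back up.

Request:
{"name": "jog_arm", "arguments": {"increments": [[[0,0,-0.012,0,0,0,255],[0,0,-0.012,0,0,0,255],[0,0,-0.012,0,0,0,255],[0,0,-0.012,0,0,0,255],[0,0,-0.012,0,0,0,255],[0,0,-0.012,0,0,0,255],[0,0,-0.012,0,0,0,255],[0,0,-0.012,0,0,0,255],[0,0,-0.012,0,0,0,255],[0,0,-0.012,0,0,0,255],[0,0,-0.012,0,0,0,255],[0,0,-0.012,0,0,0,255],[0,0,-0.012,0,0,0,255],[0,0,-0.012,0,0,0,255],[0,0,-0.012,0,0,0,255],[0,0,-0.012,0,0,0,255],[0,0,-0.012,0,0,0,255],[0,0,-0.012,0,0,0,255],[0,0,-0.012,0,0,0,255],[0,0,-0.012,0,0,0,255]]]}}

```text
clock: 10.9
tcp_pos: [0.526, -0.045, 0.1219]
orientation: [-0.001, 0.65, 0.76, 0.001]
wrist_force: [-0.4, 1.3, 4.3]
finger_gap: -0.0001
grip_force: 2.2
```

Request:
{"name": "jog_arm", "arguments": {"increments": [[[0,0,-0.012,0,0,0,255],[0,0,-0.012,0,0,0,255],[0,0,-0.012,0,0,0,255],[0,0,-0.012,0,0,0,255],[0,0,-0.012,0,0,0,255],[0,0,-0.012,0,0,0,255],[0,0,-0.012,0,0,0,255],[0,0,-0.012,0,0,0,255],[0,0,-0.01,0,0,0,255],[0,0,-0.01,0,0,0,255],[0,0,-0.01,0,0,0,255],[0,0,-0.01,0,0,0,255]]]}}

```text
clock: 12.1
tcp_pos: [0.5261, -0.0458, 0.1559]
orientation: [-0.0, 0.65, 0.76, 0.0]
wrist_force: [-0.2, 4.6, 3.4]
finger_gap: -0.0003
grip_force: 2.3
```

Request:
{"name": "jog_arm", "arguments": {"increments": [[[0,0,-0.01,0,0,0,255],[0,0,-0.01,0,0,0,255],[0,0,-0.01,0,0,0,255],[0,0,-0.02,0,0,0,255],[0,0,-0.1,0,0,0,255],[0,0,-0.15,0,0,0,255],[0,0,-0.15,0,0,0,255],[0.02,0.1,0,0,0,0,255],[0.02,0.1,0,0,0,0,255],[0.02,0.1,0,0,0,0,255],[0.02,0.1,0,0,0,0,255],[0.02,0.1,0,0,0,0,255],[0.02,0.06,0,0,0,0,255],[0,0,0,0,0,0,255],[0,0,0,0,0,0,255]]]}}

```text
clock: 13.6
tcp_pos: [0.6596, 0.005, 0.2678]
orientation: [-0.0, 0.65, 0.76, -0.001]
wrist_force: [0.3, -0.8, 0.5]
finger_gap: -0.0002
grip_force: 0.0
```

```bash
python3 - <<'E'
from h import *
from workcell import env,cams,spotter
import cv2
s=env.get_state();c=cams.read_camera("wrist");M=wcam(s,c);print(s["tcp_pos"],s["wrist_force"])
a=c["pixels"][:,:,::-1].copy()
inv=lambda p:(np.array([[np.cos(POSE[2]),np.sin(POSE[2])],[-np.sin(POSE[2]),np.cos(POSE[2])]])@(p[:2]-POSE[:2])).round(4)
print("tcp ch",inv(s["tcp_pos"]))
for t,z,cf in [("paddle_top",.155,[-.08,-.13,.155]),("bolt_knob",.176,[.06,.01,.176])]:
    r=spotter.landmark_of(t,"wrist");u=projw(M,c,w(POSE,cf))[0]
    cv2.circle(a,(int(u[0]),int(u[1])),2,(0,0,255),-1)
    print(t,u.round(1),[(d["conf"],d["uv"],inv(onzw(M,c,d["uv"],z))) for d in r[:2]])
cv2.imwrite("pics/w2.png",a)
E
```

```text
[0.65962005 0.00495939 0.26781027] [ 0.25977459 -0.82537743  0.49743498]
tcp ch [ 0.0612 -0.1039]
paddle_top [156.9 223.1] [(0.84, [159.8, 224.7], array([-0.0777, -0.1315]))]
bolt_knob [317.8  40.6] [(0.77, [323.4, 31.1], array([0.0638, 0.0158]))]
```

View pics/w2.png

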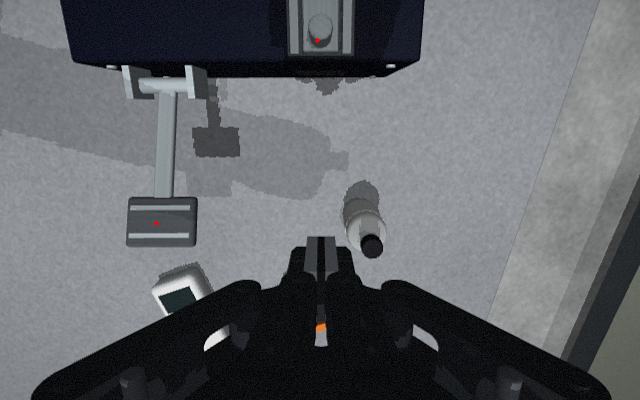

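Request:
{"name": "jog_arm", "arguments": {"increments": [[[0.08,0.006,0,0,0,0,255],[0.08,0,0,0,0,0,255],[0.08,0,0,0,0,0,255],[0.08,0,0,0,0,0,255],[0,0,0.1,0,0,0,255],[0,0,0.1,0,0,0,255],[0,0,0.1,0,0,0,255],[0,0,0.08,0,0,0,255],[0,0,0,0,0,0,255],[0.02,0,0,0,0,0,255],[0.02,0,0,0,0,0,255],[0.02,0,0,0,0,0,255],[0.02,0,0,0,0,0,255],[0.02,0,0,0,0,0,255],[0.02,0,0,0,0,0,255],[0,0,0,0,0,0,255]]]}}

```text
clock: 15.35
tcp_pos: [0.6446, 0.1149, 0.1737]
orientation: [0.0, 0.65, 0.76, 0.0]
wrist_force: [-0.3, -1.6, 0.4]
finger_gap: -0.0001
grip_force: 0.4
```

Request:
{"name": "jog_arm", "arguments": {"increments": [[[0.01,0,0,0,0,0,255],[0.01,0,0,0,0,0,255],[0.01,0,0,0,0,0,255],[0.01,0,0,0,0,0,255],[0.01,0,0,0,0,0,255]]]}}

```text
clock: 15.85
tcp_pos: [0.6425, 0.1267, 0.1733]
orientation: [0.0, 0.651, 0.759, 0.0]
wrist_force: [-0.2, -2.6, 1.9]
finger_gap: -0.0001
grip_force: 1.6
```

Request:
{"name": "jog_arm", "arguments": {"increments": [[[0.008,0,0,0,0,0,255],[0.008,0,0,0,0,0,255],[0,0,0,0,0,0,255]]]}}

```text
clock: 16.15
tcp_pos: [0.642, 0.1299, 0.1734]
orientation: [0.001, 0.651, 0.759, -0.001]
wrist_force: [1.3, -5.5, 2.6]
finger_gap: 0.0002
grip_force: 2.8
```

Request:
{"name": "jog_arm", "arguments": {"increments": [[[0.008,0,0,0,0,0,255],[0.008,0,0,0,0,0,255],[0,0,0,0,0,0,255]]]}}

```text
clock: 16.45
tcp_pos: [0.642, 0.1303, 0.1736]
orientation: [0.003, 0.652, 0.759, -0.003]
wrist_force: [2.0, -16.2, 2.6]
finger_gap: -0.0001
grip_force: 8.0
```

The bolt is on its stop (16 N and no further travel). Next I back off, lift and check.

Request:
{"name": "jog_arm", "arguments": {"increments": [[[0,0,0,0,0,0,255],[-0.04,0,0,0,0,0,255],[-0.06,0,0,0,0,0,255],[-0.06,0,0,0,0,0,255],[0,0,-0.12,0,0,0,255],[0,0,-0.12,0,0,0,255],[0,0,-0.12,0,0,0,255],[-0.12,0,-0.1,0,0,0,255],[-0.12,0,0,0,0,0,255],[0,0,0,0,0,0,255],[0,0,0,0,0,0,255]]]}}

```text
clock: 17.55
tcp_pos: [0.6565, 0.0347, 0.2878]
orientation: [-0.001, 0.651, 0.759, 0.0]
wrist_force: [0.3, 0.1, -0.6]
finger_gap: -0.0001
grip_force: 0.0
```

```bash
python3 - <<'E'
from h import *
from workcell import env,cams,spotter
import cv2
s=env.get_state();c=cams.read_camera("wrist");M=wcam(s,c);print(s["tcp_pos"],s["wrist_force"])
a=c["pixels"][:,:,::-1].copy()
inv=lambda p:(np.array([[np.cos(POSE[2]),np.sin(POSE[2])],[-np.sin(POSE[2]),np.cos(POSE[2])]])@(p[:2]-POSE[:2])).round(4)
for t,z,cf in [("paddle_top",.155,[-.08,-.13,.155]),("bolt_knob",.176,[.06,.04,.176])]:
    r=spotter.landmark_of(t,"wrist");u=projw(M,c,w(POSE,cf))[0]
    print(t,u.round(1),[(d["conf"],d["uv"],inv(onzw(M,c,d["uv"],z))) for d in r[:2]])
cv2.imwrite("pics/w3.png",a)
E
```

```text
[0.65653161 0.03472003 0.28776846] [ 0.27067739  0.11900319 -0.57139331]
paddle_top [170.4 245.5] [(0.78, [169.8, 245.0], array([-0.0805, -0.1295]))]
bolt_knob [315.7  46.2] [(0.84, [320.8, 44.4], array([0.0638, 0.0412]))]
```

View pics/w3.png

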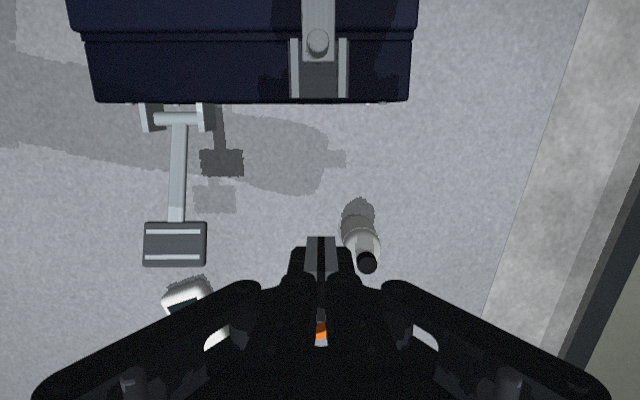

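The knob at (318,43) is home over the lid's edge. The lid is shut, the paddle at (175,244) is up, and the bottle is standing.

```bash
python3 -c "
from workcell import ticket
print(ticket.hand_in())"
```

```text
the job is handed in; nothing more can be done
None
```

I handed the job in at about 18 s: the lid was held wide open for about two seconds and eased shut, the bolt was pushed to its stop, and no bystander was touched; hand-in returned no verdict.

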